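# Push the soldering board home into the corner of the hearth

### The job

Using only the fingers, push the honeycomb soldering board along the hearth, with the silver bangle riding on it, right home into the corner: squarely flush against the back firebricks and against the side firebrick. Push only: do not lift the board, do not touch the bangle, which must stay lying on the board, and leave everything else on the bench where it stands.

Things in the scene. Friction and masses are not known exactly. Their poses are not given: they have to be found in the camera images.
- hearth: Soldering hearth, fixed: grey sheet 400 (x) x 600 (y) x 6 mm, with a back wall of cream firebricks flat on it. Origin: centre of the sheet's underside, at z = 0. x points to the back, away from the robot (yaw within 10 degrees), y left along the wall. In this frame the wall's flat front face is at x = +80 mm, y = -172 to +172 mm; its top is 38 mm above the bench; it reaches back to x = +194 mm.
- back_face (a point): The middle of the foot of the back wall's front face, on the sheet's top; axes as the hearth's.
- side_brick: Side firebrick, fixed, cream, flat on the sheet at the left or right end of the back wall (varies): 230 (x) x 114 (y) x 32 mm, axes parallel to the hearth's. Origin: centre of its underside, at x = 79, y = +229 or -229 mm in the hearth's frame. Its inner face, 57 mm from its origin towards the hearth's middle, makes a square corner with the back wall and runs 116 mm forward of it.
- board: Honeycomb soldering board, loose: flat ochre ceramic slab with rows of small holes, 110 (x) x 150 (y) x 20 mm, 0.2 to 0.45 kg, on the grey sheet, up to 17 degrees from square to the hearth. Origin: centre of its underside. Slides with 1 to 5 N. Home: a 150 mm edge on the back wall, a 110 mm edge on the side brick, its origin 55 mm from the back face and 75 mm from the brick's inner face.
- bangle: The work: a silver bangle lying loose and flat near the middle of the board's top (up to 12 mm off centre), a ring 64 mm outside, 56 mm inside, 5 mm high, 30 g. Origin: centre of its underside. It rides on the board by friction if the board is pushed smoothly.
- charcoal: Bystander: black charcoal block bound with wire, 140 (x) x 90 (y) x 32 mm, loose on the sheet at the other end of the back wall from the side brick (its origin, centre of the underside, 229 mm from the hearth's middle). It is not a stop.
- dish: Bystander: white ceramic solder dish, 70 mm across, 18 mm high, on a front corner of the sheet (left). Origin: centre of its underside.
- third_hand: Bystander on the bench: third hand, a round dark base 84 mm across with a rod and cross-locking tweezers, 131 mm high. Origin: centre of its underside.
- torch: Bystander on the bench: black and red hand torch standing upright, foot 72 mm across, about 170 mm high. Origin: centre of its underside.
- flux_jar: Bystander on the bench: amber jar with white lid, 60 mm across, 65 mm high. Origin: centre of its underside.
- quench_bowl: Bystander on the bench: steel bowl 120 mm across, 50 mm high. Origin: centre of its underside.
- pliers: Bystander on the bench: pliers with blue handles lying flat, 165 mm long, 12 mm high. Origin: under the pivot; jaws to its +x.

How it is judged:
By the outcome, as a careful person would: the job done as asked, in the order asked, and still so for the second after the job is handed in, with the robot touching nothing.
It also fails if it takes over 42 s, if anything falls off the work surface, if the arm or the gripper's body presses on something with over 40 N, if the wrist force passes 120 N, or if a joint passes its speed limit or range.

### The arm

A 6-joint arm with a two-finger parallel gripper is mounted at the origin on the work surface. World frame = base frame: x ahead of the robot, y to its left, z up, the work surface at z = 0. Lengths are in m, angles in degrees, forces in N, time in s.
With the tool pointing down it reaches from about 0.3 to 0.75 m from the base axis. Payload 8.5 kg.
Tool frame: the origin (TCP) lies midway between the tips of the shut fingers; the grasp point (between the pads) lies 19 mm behind it (env.pinch_z is the z of the grasp point in the tool frame, in m); z points along the fingers, y is the line along which they close (so a half turn about z gives the same grasp; the last joint's range is limited). The gripper opens to 85 mm and grips with 20 to 120 N. Pads are 22 mm wide; open, the fingers measure 114 mm over their backs; the gripper's body (76 mm by 85 mm) begins 54 mm behind the grasp point. The pads swing forward as they close: fully open they stand 13 mm farther back than shut.
Start: joints at [-84.299, 21.807, 74.336, -0, 83.858, -12.336], TCP at [0.17, -0.523, 0.231] pointing down, gripper open.
Joint ranges: [-178.18, 178.18], [-50.72, 133.34], [12.68, 142.11], [-81.47, 261.47], [9.98, 163.14], [-165.26, 165.26]. Speed limits (degrees/s): [136.94, 136.94, 180, 180, 180, 180].

### API

Orientations are given as a 3x3 rotation matrix whose columns are the frame's x, y, z axes.
In Python, from rig import env gives the robot as it stands.
- The arm moves only by the tool arm_command, never from a script. Its argument "deltas" is a list of rows, each an object of numbers: "rx", "ry", "rz": the turn, a rotation vector about the tool's x, y, z in rad; "dx", "dy", "dz": the shift along the tool's x, y, z in m; "fingers": the finger opening in m, from 0 to 0.0854. In form: [{"rx": .., "ry": .., "rz": .., "dx": .., "dy": .., "dz": .., "fingers": ..}, ...]. A call has 1 to 12 rows; each row shifts and turns the commanded pose from where the row before left it, along the tool's axes as they then stand; what a row does not reach is not made up. A row lasts 1/10 s, in which the tool goes at most 50 mm and 8.59 degrees, less where a joint would pass 70% of its speed; a pose out of reach is approached as far as the arm can. A call is refused whole if a number of a shift passes 0.05 or a number of a turn 0.15, either way. A call with a gripper value outside its range is refused whole. The fingers move at their own pace and stop on an object; "squeeze" is the grip in N (left out, the last holds). Time passes only in rows, so rows that do not move let the fingers close. It gives the time, the measured TCP pose, the force, the opening and the grip force at its end, in the units of the state.
- env.observe(): the state, without advancing time (a new reading comes with each control period).
- env.get_image(name): name is "scene" or "top" or "wrist"; returns a dict with "color" (400x640x3 uint8, blue, green, red), "camera_matrix" (3x3 intrinsics, pixels), "eye" and "orientation" of the camera in the world. Camera axes: x right, y up, looking along -z (the intrinsics and any distortion apply to the point x, -y, -z); pixel columns grow to the right and rows downward; lengths in m; the calibration is good to about 2 mm. A picture is of the moment at which its call begins. There is no depth.
- env.close_job(): hands the job in; it is judged then, once.
Trained networks look in a picture, given as the dict that the camera call returned (one of the last four; its "shot" number tells which), for a name from the list of things; names that differ only in an ending like _2 or _b are one class to them, and where a whole thing is asked for, a point or a joint stands for the part that bears it (a point fixed in the world has none). Each returns a list of dicts, best first, with "p" (0 to 1); they miss things now and then, are a little off and sometimes report something else, mostly with a low value. They report only what shows in the picture. A call takes as long as a camera call.
- env.look_for(query, picture): "box" ([left, top, right, bottom] in pixels, round what is visible of it).
- env.tip_of(query, picture): "location" ([column, row] in pixels: a listed point, or the origin of a listed thing).
The state is a dict: "time_s": time; "q": joint angles; "qvel": joint speeds; "joint_efforts": joint torques, N m; "position": TCP position; "tool_rot": TCP orientation; "ft_force": force on the tool from outside, world axes, zero at the start; "wrist_torque": the same for the moment, N m; "grip_width": finger opening in m; "gripper_force": force on a finger pad.
Only numpy, scipy, OpenCV 4.12 (cv2) and the standard library are available. Lean on these libraries where they do the work, as an engineer would, in place of code of your own. Each camera call takes 0.05 s, during which the arm holds its last target. There are 200 camera calls.

## Working session

There is one attempt and no reset: what is moved stays moved. The work goes in short steps, Python scripts to look and compute and a tool call to move; the robot and the scene stay as the last step left them, time stands still between calls to the robot, and variables do not carry over. Pictures are saved under pics/ and viewed, at most 10 in all, crops included, and the job is handed in when it is done.

Besides the shell and the picture viewer there is one more tool, called as name([rows], argument=value, ...), one row to a line, values as JSON. arm_command: Moves the arm, as the interface text tells. Its arguments: {"type":"object","properties":{"deltas":{"type":"array"},"squeeze":{"type":"number"}},"required":["deltas"]}

```bash
mkdir -p pics; ls; cat > h.py <<'E'
import numpy as np, cv2
from rig import env
def ray(p,uv):
    K=np.array(p["camera_matrix"]);R=np.array(p["orientation"]);uv=np.atleast_2d(np.array(uv,float))
    d=np.c_[(uv-K[[0,1],[2,2]])/K[[0,1],[0,1]],np.ones(len(uv))]*[1,-1,-1]
    return np.array(p["eye"]),d@R.T
def onz(p,uv,z):
    e,d=ray(p,uv);return e+d*((z-e[2])/d[:,2])[:,None]
def proj(p,X):
    K=np.array(p["camera_matrix"]);c=(np.atleast_2d(X)-p["eye"])@np.array(p["orientation"])*[1,-1,-1]
    return (c@K.T)[:,:2]/c[:,2:]
E
python3 - <<'E'
from h import *
np.set_printoptions(precision=4,suppress=True)
s=env.observe();print(s["time_s"],s["position"],s["tool_rot"])
for n in("top","scene"):
    p=env.get_image(n);cv2.imwrite(f"pics/{n}1.png",p["color"]);print(n,p["eye"],p.keys())
    for q in("back_face","side_brick","board","bangle","charcoal","dish","torch","third_hand"):
        t=env.tip_of(q,p)[:1]; 
        if t: print(q,t[0]["p"],t[0]["location"],onz(p,t[0]["location"],.006)[0])
E
```

```text
pics
0.0 [ 0.1703 -0.5227  0.2307] [[ 0.9509  0.3096 -0.0002]
 [ 0.3096 -0.9509  0.0015]
 [ 0.0003 -0.0015 -1.    ]]
top [ 0.4125 -0.0131  1.3943] dict_keys(['color', 'camera_matrix', 'eye', 'orientation', 'shot'])
back_face 0.74 [338.1, 138.9] [ 0.686  -0.0401  0.006 ]
side_brick 0.55 [266.3, 129.9] [0.7136 0.168  0.006 ]
board 0.88 [333.7, 184.4] [ 0.5539 -0.0268  0.006 ]
bangle 0.57 [332.0, 182.0] [ 0.5608 -0.022   0.006 ]
charcoal 0.91 [421.9, 149.1] [ 0.6549 -0.281   0.006 ]
dish 0.78 [245.0, 209.9] [0.4815 0.2276 0.006 ]
torch 0.78 [487.4, 166.9] [ 0.6024 -0.4669  0.006 ]
third_hand 0.76 [498.2, 221.8] [ 0.4454 -0.4927  0.006 ]
scene [1.1707 0.702  1.1732] dict_keys(['color', 'camera_matrix', 'eye', 'orientation', 'shot'])
side_brick 0.6 [314.1, 267.0] [0.7191 0.168  0.006 ]
board 0.78 [311.2, 208.9] [ 0.5683 -0.0111  0.006 ]
bangle 0.43 [310.1, 198.6] [ 0.5394 -0.0487  0.006 ]
charcoal 0.88 [244.8, 184.7] [ 0.6681 -0.2645  0.006 ]
dish 0.66 [378.8, 238.4] [0.4909 0.2361 0.006 ]
torch 0.64 [226.6, 149.9] [ 0.6091 -0.4647  0.006 ]
third_hand 0.77 [256.0, 130.2] [ 0.4526 -0.4782  0.006 ]
```

View pics/top1.png

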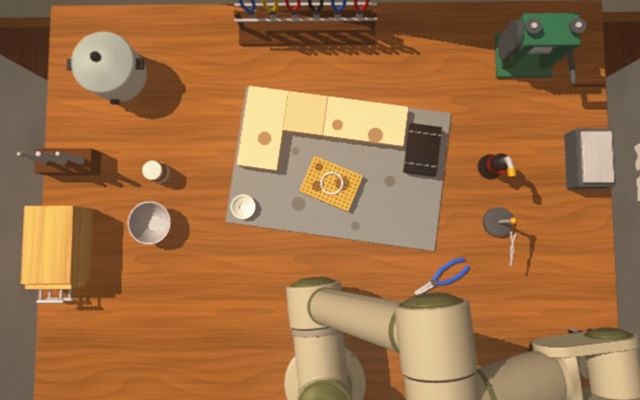

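View pics/scene1.png

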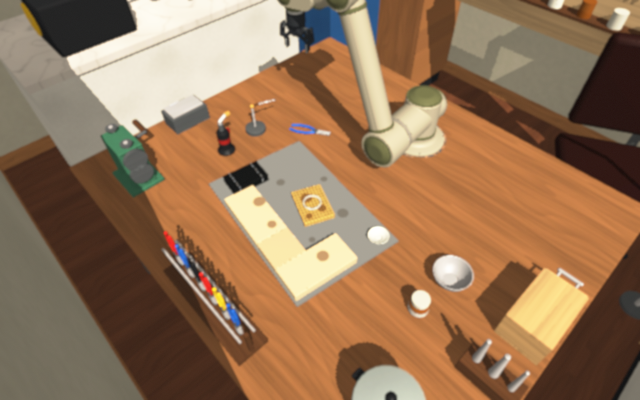

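The top view shows the board at about (332,184), turned clockwise, with the bangle in its middle. The side brick is on the left at (263,128), the charcoal at (423,150), and the dish at (243,207), clear of the path. Next I'll measure by colour.

```bash
cat >> h.py <<'E'
def hull(p,lo,hi,box):
    h=cv2.cvtColor(cv2.GaussianBlur(p["color"],(3,3),0),cv2.COLOR_BGR2HSV)
    m=cv2.inRange(h,np.array(lo),np.array(hi));z=np.zeros_like(m);l,t,r,b=box;z[t:b,l:r]=m[t:b,l:r]
    z=cv2.morphologyEx(z,cv2.MORPH_CLOSE,np.ones((5,5)))
    c=max(cv2.findContours(z,cv2.RETR_EXTERNAL,cv2.CHAIN_APPROX_NONE)[0],key=cv2.contourArea)
    return cv2.convexHull(c)[:,0]
def rect(p,c,z):
    X=(onz(p,c,z)[:,:2]*1000).astype(np.float32)
    (cx,cy),(w,h),a=cv2.minAreaRect(X);return cx,cy,w,h,a
E
python3 - <<'E'
from h import *
np.set_printoptions(precision=4,suppress=True)
p=env.get_image("top")
h=cv2.cvtColor(p["color"],cv2.COLOR_BGR2HSV)
for n,u,v in(("board",312,172),("board",350,200),("sheet",300,220),("sheet",400,220),("brick",270,105),("brick",350,110),("wood",350,270)):print(n,h[v,u])
p=env.get_image("wrist");s=env.observe();R=np.array(s["tool_rot"])
print(p["camera_matrix"],R.T@(np.array(p["eye"])-s["position"]),R.T@np.array(p["orientation"]))
E
```

```text
board [ 20 176 238]
board [ 19 176 220]
sheet [ 17  48 169]
sheet [ 17  45 166]
brick [ 23  93 251]
brick [ 23  94 250]
wood [ 13 185 189]
[[298.8289   0.     322.8153]
 [  0.     298.8289 197.9214]
 [  0.       0.       1.    ]] [ 0.074   0.0001 -0.1434] [[ 0.0012  0.9564  0.2922]
 [ 1.     -0.0013 -0.    ]
 [ 0.0003  0.2922 -0.9564]]
```

```bash
python3 - <<'E'
from h import *
np.set_printoptions(precision=1,suppress=True)
p=env.get_image("top")
print("board",rect(p,hull(p,(15,130,120),(24,255,255),(290,145,375,220)),.026))
c=hull(p,(0,0,100),(40,75,215),(220,80,460,255))
print("sheet",rect(p,c,.006)); a=cv2.approxPolyDP(c,4,True)[:,0];print(a.tolist(),onz(p,a,.006)*1000)
c=hull(p,(18,76,200),(28,125,255),(230,80,412,175))
a=cv2.approxPolyDP(c,3,True)[:,0];print(a.tolist(),onz(p,a,.035)*1000)
# brick mask edge pixels: front face of the wall's top, inner face of the side brick
h=cv2.cvtColor(p["color"],cv2.COLOR_BGR2HSV);m=cv2.inRange(h,(18,76,200),(28,125,255))
m=cv2.morphologyEx(m,cv2.MORPH_OPEN,np.ones((3,3)))
pts=[(u,np.where(m[80:150,u])[0].max()+80.5) for u in range(305,400,5)]
W=onz(p,pts,.038)*1000; f=np.polyfit(W[:,1],W[:,0],1);print("wallfront x=a*y+b",f,np.degrees(np.arctan(-f[0])),np.std(W[:,0]-np.polyval(f,W[:,1])))
pts=[(np.where(m[v,235:300])[0].max()+235.5,v) for v in range(138,164,3)]
W=onz(p,pts,.032)*1000;print(W[:,:2])
E
```

```text
board (555.40869140625, -18.44084930419922, 150.54212951660156, 110.2142333984375, 67.03843688964844)
sheet (547.7579956054688, -32.72442626953125, 597.8143920898438, 285.0031433105469, 82.0771713256836)
[[236, 158], [285, 134], [404, 146], [442, 181], [434, 249], [227, 221]] [[ 631.8  255.2    6. ]
 [ 701.3  113.6    6. ]
 [ 664.2 -229.8    6. ]
 [ 562.4 -336.5    6. ]
 [ 369.  -309.6    6. ]
 [ 449.9  278.9    6. ]]
[[237, 164], [250, 86], [407, 107], [401, 145], [276, 169]] [[ 610.   246.6   35. ]
 [ 835.2  211.9   35. ]
 [ 770.9 -235.6   35. ]
 [ 661.8 -216.9   35. ]
 [ 595.3  136.1   35. ]]
wallfront x=a*y+b [  0.1 692.9] -4.194825901668819 12.538936697757435
[[684.4 124. ]
 [675.8 124. ]
 [667.2 126.8]
 [658.5 126.7]
 [650.  129.6]
 [641.4 129.5]
 [632.8 132.3]
 [624.2 132.3]
 [615.6 135.1]]
```

arm_command([
  {"dx": 0.018, "dy": -0.012},
  {"dx": 0.036, "dy": -0.023},
  {"dx": 0.036, "dy": -0.023},
  {"dx": 0.036, "dy": -0.023},
  {"dx": 0.036, "dy": -0.023},
  {"dx": 0.036, "dy": -0.023},
  {"dx": 0.036, "dy": -0.023},
  {"dx": 0.036, "dy": -0.023},
  {"dx": 0.036, "dy": -0.023},
  {"dx": 0.036, "dy": -0.023},
  {"dx": 0.036, "dy": -0.023},
  {"dx": 0.036, "dy": -0.023},
])

```text
invalid input
```

arm_command([
  {"dx": 0.036, "dy": -0.023, "dz": -0.005},
  {"dx": 0.036, "dy": -0.023, "dz": -0.005},
  {"dx": 0.036, "dy": -0.023, "dz": -0.005},
  {"dx": 0.03, "dy": -0.019, "dz": -0.005},
  {"dx": 0.015, "dy": -0.01},
  {"rz": 0.12},
  {"rz": 0.12},
  {"rz": 0.12},
  {"rz": 0.12},
  {"rz": 0.12},
  {"rz": 0.12},
  {},
])

```text
invalid input
```

arm_command([
  {"rx": 0, "ry": 0, "rz": 0, "dx": 0.018, "dy": -0.012, "dz": 0, "fingers": 0.0854},
  {"rx": 0, "ry": 0, "rz": 0, "dx": 0.036, "dy": -0.023, "dz": 0, "fingers": 0.0854},
  {"rx": 0, "ry": 0, "rz": 0, "dx": 0.036, "dy": -0.023, "dz": 0, "fingers": 0.0854},
  {"rx": 0, "ry": 0, "rz": 0, "dx": 0.036, "dy": -0.023, "dz": 0, "fingers": 0.0854},
  {"rx": 0, "ry": 0, "rz": 0, "dx": 0.036, "dy": -0.023, "dz": 0, "fingers": 0.0854},
  {"rx": 0, "ry": 0, "rz": 0, "dx": 0.036, "dy": -0.023, "dz": 0, "fingers": 0.0854},
  {"rx": 0, "ry": 0, "rz": 0, "dx": 0.036, "dy": -0.023, "dz": 0, "fingers": 0.0854},
  {"rx": 0, "ry": 0, "rz": 0, "dx": 0.036, "dy": -0.023, "dz": 0, "fingers": 0.0854},
  {"rx": 0, "ry": 0, "rz": 0, "dx": 0.036, "dy": -0.023, "dz": 0, "fingers": 0.0854},
  {"rx": 0, "ry": 0, "rz": 0, "dx": 0.036, "dy": -0.023, "dz": 0, "fingers": 0.0854},
  {"rx": 0, "ry": 0, "rz": 0, "dx": 0.036, "dy": -0.023, "dz": 0, "fingers": 0.0854},
  {"rx": 0, "ry": 0, "rz": 0, "dx": 0.036, "dy": -0.023, "dz": 0, "fingers": 0.0854},
])

```text
time_s: 2.25
position: [0.4828, -0.1412, 0.2315]
tool_rot: [[0.951, 0.31, 0.0], [0.31, -0.951, -0.0], [0.0, 0.0, -1.0]]
ft_force: [1.1, -0.4, -1.5]
grip_width: 0.0855
gripper_force: 0.0
```

arm_command([
  {"rx": 0, "ry": 0, "rz": 0, "dx": 0.036, "dy": -0.023, "dz": -0.005, "fingers": 0.0854},
  {"rx": 0, "ry": 0, "rz": 0, "dx": 0.036, "dy": -0.023, "dz": -0.005, "fingers": 0.0854},
  {"rx": 0, "ry": 0, "rz": 0, "dx": 0.036, "dy": -0.023, "dz": -0.005, "fingers": 0.0854},
  {"rx": 0, "ry": 0, "rz": 0, "dx": 0.03, "dy": -0.019, "dz": -0.005, "fingers": 0.0854},
  {"rx": 0, "ry": 0, "rz": 0.12, "dx": 0.015, "dy": -0.01, "dz": 0, "fingers": 0.0854},
  {"rx": 0, "ry": 0, "rz": 0.12, "dx": 0, "dy": 0, "dz": 0, "fingers": 0.0854},
  {"rx": 0, "ry": 0, "rz": 0.12, "dx": 0, "dy": 0, "dz": 0, "fingers": 0.0854},
  {"rx": 0, "ry": 0, "rz": 0.12, "dx": 0, "dy": 0, "dz": 0, "fingers": 0.0854},
  {"rx": 0, "ry": 0, "rz": 0.12, "dx": 0, "dy": 0, "dz": 0, "fingers": 0.0854},
  {"rx": 0, "ry": 0, "rz": 0.12, "dx": 0, "dy": 0, "dz": 0, "fingers": 0.0854},
  {"rx": 0, "ry": 0, "rz": 0, "dx": 0, "dy": 0, "dz": 0, "fingers": 0.0854},
])

```text
time_s: 3.35
position: [0.597, -0.0022, 0.2513]
tool_rot: [[0.919, -0.395, -0.0], [-0.395, -0.919, 0.0], [-0.0, 0.0, -1.0]]
ft_force: [0.4, -0.9, 0.3]
grip_width: 0.0855
gripper_force: 0.0
```

```bash
python3 - <<'E'
from h import *
np.set_printoptions(precision=4,suppress=True)
s=env.observe();print(s["time_s"],s["position"],s["tool_rot"])
p=env.get_image("wrist");cv2.imwrite("pics/w1.png",p["color"])
for q in("back_face","side_brick","board","bangle"):
    for t in env.tip_of(q,p)[:1]: print(q,t["p"],t["location"],onz(p,t["location"],.006)[0])
np.save("w1.npy",p,allow_pickle=True)
E
```

```text
3.35 [ 0.597  -0.0022  0.2513] [[ 0.9186 -0.3951 -0.0001]
 [-0.3951 -0.9186  0.    ]
 [-0.0001  0.     -1.    ]]
back_face 0.73 [528.5, 28.2] [ 0.651  -0.2852  0.006 ]
side_brick 0.67 [155.1, 135.3] [0.7172 0.179  0.006 ]
board 0.97 [347.5, 188.3] [ 0.5552 -0.021   0.006 ]
```

View pics/w1.png

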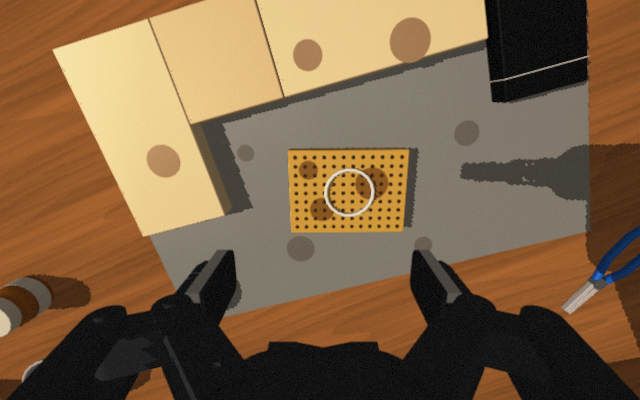

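The wrist view shows the board's top with corners near (289,149), (408,149), (403,234) and (291,231). The bangle is at (350,192), the wall's front top edge runs (190,123)–(487,39), and the brick's inner edge runs (192,124)–(225,214).

```bash
cat >> h.py <<'E'
def edge(p,a,b,z,dark_right=True,w=7):
    "sub-pixel line between image points a,b by strongest gradient across; returns world xy at z"
    g=cv2.GaussianBlur(p["color"][:,:,2],(3,3),0).astype(np.float32);a,b=np.array(a,float),np.array(b,float)
    n=np.array([-(b-a)[1],(b-a)[0]])/np.linalg.norm(b-a);k=np.arange(-w,w+.01,.5);P=[]
    for t in np.linspace(.06,.94,40):
        q=a+t*(b-a)+k[:,None]*n
        v=cv2.remap(g,q[:,0].astype(np.float32)[None],q[:,1].astype(np.float32)[None],1)[0]
        d=np.abs(np.gradient(v));i=d.argmax();P.append(q[i])
    P=np.array(P,np.float32);W=onz(p,P,z)[:,:2]*1000
    vx,vy,x0,y0=cv2.fitLine(W.astype(np.float32),cv2.DIST_HUBER,0,.01,.01).ravel()
    r=(W-[x0,y0])@[-vy,vx]
    return np.array([x0,y0]),np.degrees(np.arctan2(vy,vx)),np.median(abs(r))
E
python3 - <<'E'
from h import *
np.set_printoptions(precision=1,suppress=True)
p=np.load("w1.npy",allow_pickle=True).item()
c=hull(p,(13,120,80),(26,255,255),(280,140,420,243))
for z in(.02,.026):print("board",z,rect(p,c,z))
print("wall",edge(p,(195,122),(485,39),.038)); print("side",edge(p,(194,126),(224,212),.032))
p=env.get_image("top");print("top board",rect(p,hull(p,(15,130,120),(24,255,255),(290,145,375,220)),.026))
print("top wall",edge(p,(290,134),(402,146),.038,w=5));print("top side",edge(p,(285,135),(278,167),.032,w=4))
E
```

```text
board 0.02 (554.7680053710938, -19.509048461914062, 152.87525939941406, 113.6927261352539, 67.18646240234375)
board 0.026 (556.5345458984375, -19.705169677734375, 150.42723083496094, 111.8721694946289, 67.18647003173828)
wall (array([686.6, -35.1], dtype=float32), np.float32(82.0344), np.float64(0.13982219048120273))
side (array([652.3, 129.4], dtype=float32), np.float32(-8.034811), np.float64(0.179406296024248))
top board (591.5899047851562, 4.851615905761719, 86.36712646484375, 58.62358474731445, 77.80784606933594)
top wall (array([671.5, -72.3], dtype=float32), np.float32(87.28801), np.float64(3.3328411644951497))
top side (array([648.1, 127.5], dtype=float32), np.float32(-8.180093), np.float64(0.691307800942274))
```

arm_command([
  {"rx": 0, "ry": 0, "rz": -0.009, "dx": -0.028, "dy": 0.008, "dz": 0, "fingers": 0.0854},
  {"rx": 0, "ry": 0, "rz": 0, "dx": -0.028, "dy": 0.008, "dz": 0.01, "fingers": 0.0854},
  {"rx": 0, "ry": 0, "rz": 0, "dx": -0.028, "dy": 0.008, "dz": 0.02, "fingers": 0.0854},
  {"rx": 0, "ry": 0, "rz": 0, "dx": -0.027, "dy": 0.0085, "dz": 0.03, "fingers": 0.0854},
  {"rx": 0, "ry": 0, "rz": 0, "dx": 0, "dy": 0, "dz": 0.04, "fingers": 0.0854},
  {"rx": 0, "ry": 0, "rz": 0, "dx": 0, "dy": 0, "dz": 0.04, "fingers": 0.0854},
  {"rx": 0, "ry": 0, "rz": 0, "dx": 0, "dy": 0, "dz": 0.04, "fingers": 0.0854},
  {"rx": 0, "ry": 0, "rz": 0, "dx": 0, "dy": 0, "dz": 0.03, "fingers": 0.0854},
  {"rx": 0, "ry": 0, "rz": 0, "dx": 0, "dy": 0, "dz": 0.015, "fingers": 0.0854},
  {"rx": 0, "ry": 0, "rz": 0, "dx": 0, "dy": 0, "dz": 0.005, "fingers": 0.0854},
  {"rx": 0, "ry": 0, "rz": 0, "dx": 0, "dy": 0, "dz": 0, "fingers": 0.0854},
])

```text
time_s: 4.75
position: [0.4822, 0.0108, 0.0212]
tool_rot: [[0.923, -0.385, -0.0], [-0.385, -0.923, 0.0], [-0.0, 0.0, -1.0]]
ft_force: [0.6, -0.1, 0.7]
grip_width: 0.0854
gripper_force: 0.0
```

```bash
python3 - <<'E'
from h import *
p=env.get_image("wrist");cv2.imwrite("pics/w2.png",p["color"])
E
```

```text
(no output)
```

View pics/w2.png

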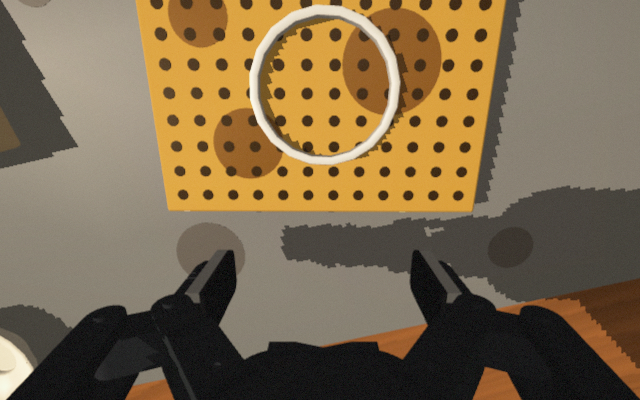

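The open fingers are centred in front of the board's near edge (row 210). The edge runs level, so they are parallel to it. I'll go down a little further and start pushing.

arm_command([
  {"rx": 0, "ry": 0, "rz": 0, "dx": 0, "dy": 0, "dz": 0.01, "fingers": 0.0854},
  {"rx": 0, "ry": 0, "rz": 0, "dx": 0, "dy": 0, "dz": 0.006, "fingers": 0.0854},
  {"rx": 0, "ry": 0, "rz": 0, "dx": 0, "dy": 0, "dz": 0.003, "fingers": 0.0854},
  {"rx": 0, "ry": 0, "rz": 0, "dx": 0.003, "dy": 0, "dz": 0, "fingers": 0.0854},
  {"rx": 0, "ry": 0, "rz": 0, "dx": 0.003, "dy": 0, "dz": 0, "fingers": 0.0854},
  {"rx": 0, "ry": 0, "rz": 0, "dx": 0.003, "dy": 0, "dz": 0, "fingers": 0.0854},
  {"rx": 0, "ry": 0, "rz": 0, "dx": 0.003, "dy": 0, "dz": 0, "fingers": 0.0854},
  {"rx": 0, "ry": 0, "rz": 0, "dx": 0.002, "dy": 0, "dz": 0, "fingers": 0.0854},
  {"rx": 0, "ry": 0, "rz": 0, "dx": 0.002, "dy": 0, "dz": 0, "fingers": 0.0854},
  {"rx": 0, "ry": 0, "rz": 0, "dx": 0.002, "dy": 0, "dz": 0, "fingers": 0.0854},
])

```text
time_s: 5.8
position: [0.4978, 0.0043, 0.0023]
tool_rot: [[0.923, -0.386, -0.002], [-0.386, -0.923, 0.001], [-0.002, 0.0, -1.0]]
ft_force: [-4.9, 2.3, 4.8]
grip_width: 0.0856
gripper_force: 2.5
```

arm_command([
  {"rx": 0, "ry": 0, "rz": -0.005, "dx": 0.002, "dy": 0, "dz": -0.001, "fingers": 0.0854},
  {"rx": 0, "ry": 0, "rz": -0.01, "dx": 0.003, "dy": 0, "dz": -0.001, "fingers": 0.0854},
  {"rx": 0, "ry": 0, "rz": -0.015, "dx": 0.003, "dy": 0, "dz": 0, "fingers": 0.0854},
  {"rx": 0, "ry": 0, "rz": -0.02, "dx": 0.003, "dy": 0, "dz": 0, "fingers": 0.0854},
  {"rx": 0, "ry": 0, "rz": -0.02, "dx": 0.003, "dy": 0, "dz": 0, "fingers": 0.0854},
  {"rx": 0, "ry": 0, "rz": -0.02, "dx": 0.003, "dy": 0, "dz": 0, "fingers": 0.0854},
  {"rx": 0, "ry": 0, "rz": -0.02, "dx": 0.003, "dy": 0, "dz": 0, "fingers": 0.0854},
  {"rx": 0, "ry": 0, "rz": -0.02, "dx": 0.003, "dy": 0, "dz": 0, "fingers": 0.0854},
  {"rx": 0, "ry": 0, "rz": -0.02, "dx": 0.003, "dy": 0, "dz": 0, "fingers": 0.0854},
  {"rx": 0, "ry": 0, "rz": -0.015, "dx": 0.003, "dy": 0, "dz": 0, "fingers": 0.0854},
  {"rx": 0, "ry": 0, "rz": -0.01, "dx": 0.003, "dy": 0, "dz": 0, "fingers": 0.0854},
  {"rx": 0, "ry": 0, "rz": -0.005, "dx": 0.002, "dy": 0, "dz": 0, "fingers": 0.0854},
])

```text
time_s: 7.0
position: [0.5313, -0.0066, 0.0043]
tool_rot: [[0.977, -0.214, 0.0], [-0.214, -0.977, 0.0], [0.0, -0.0, -1.0]]
ft_force: [-3.9, -0.5, 2.4]
grip_width: 0.0857
gripper_force: 1.9
```

```bash
python3 - <<'E'
from h import *
p=env.get_image("wrist");cv2.imwrite("pics/w3.png",p["color"])
E
```

```text
(no output)
```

View pics/w3.png

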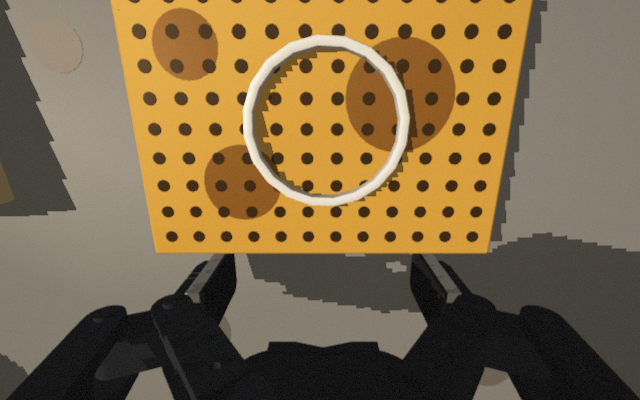

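The board follows the fingers squarely, its edge level at row 253, and the bangle has not shifted on it.

arm_command([
  {"rx": 0, "ry": 0, "rz": -0.005, "dx": 0.002, "dy": 0, "dz": 0, "fingers": 0.0854},
  {"rx": 0, "ry": 0, "rz": -0.01, "dx": 0.003, "dy": 0, "dz": 0, "fingers": 0.0854},
  {"rx": 0, "ry": 0, "rz": -0.015, "dx": 0.003, "dy": 0, "dz": 0, "fingers": 0.0854},
  {"rx": 0, "ry": 0, "rz": -0.015, "dx": 0.003, "dy": 0, "dz": 0, "fingers": 0.0854},
  {"rx": 0, "ry": 0, "rz": -0.015, "dx": 0.003, "dy": 0, "dz": 0, "fingers": 0.0854},
  {"rx": 0, "ry": 0, "rz": -0.01, "dx": 0.003, "dy": 0, "dz": 0, "fingers": 0.0854},
  {"rx": 0, "ry": 0, "rz": -0.0055, "dx": 0.003, "dy": 0, "dz": 0, "fingers": 0.0854},
  {"rx": 0, "ry": 0, "rz": 0, "dx": 0.003, "dy": 0, "dz": 0, "fingers": 0.0854},
  {"rx": 0, "ry": 0, "rz": 0, "dx": 0.003, "dy": 0, "dz": 0, "fingers": 0.0854},
  {"rx": 0, "ry": 0, "rz": 0, "dx": 0.002, "dy": 0, "dz": 0, "fingers": 0.0854},
  {"rx": 0, "ry": 0, "rz": 0, "dx": 0.001, "dy": 0, "dz": 0, "fingers": 0.0854},
])

```text
time_s: 8.15
position: [0.5598, -0.0114, 0.0043]
tool_rot: [[0.99, -0.14, 0.0], [-0.14, -0.99, 0.0], [0.0, -0.0, -1.0]]
ft_force: [-2.6, 0.4, 2.1]
grip_width: 0.0855
gripper_force: 1.7
```

arm_command([
  {"rx": 0, "ry": 0, "rz": 0, "dx": 0.001, "dy": 0, "dz": 0, "fingers": 0.0854},
  {"rx": 0, "ry": 0, "rz": 0, "dx": 0.001, "dy": 0, "dz": 0, "fingers": 0.0854},
  {"rx": 0, "ry": 0, "rz": 0, "dx": 0.001, "dy": 0, "dz": 0, "fingers": 0.0854},
  {"rx": 0, "ry": 0, "rz": 0, "dx": 0.001, "dy": 0, "dz": 0, "fingers": 0.0854},
])

```text
time_s: 8.55
position: [0.5636, -0.012, 0.0043]
tool_rot: [[0.99, -0.14, 0.0], [-0.14, -0.99, -0.0], [0.0, 0.0, -1.0]]
ft_force: [-2.8, 1.1, 0.2]
grip_width: 0.0858
gripper_force: 1.4
```

arm_command([
  {"rx": 0, "ry": 0, "rz": 0, "dx": 0.001, "dy": 0, "dz": 0, "fingers": 0.0854},
  {"rx": 0, "ry": 0, "rz": 0, "dx": 0.001, "dy": 0, "dz": 0, "fingers": 0.0854},
])

```text
time_s: 8.75
position: [0.5656, -0.0123, 0.0043]
tool_rot: [[0.99, -0.14, 0.0], [-0.14, -0.99, 0.0], [0.0, -0.0, -1.0]]
ft_force: [-2.6, -0.1, 1.3]
grip_width: 0.0856
gripper_force: 1.4
```

arm_command([
  {"rx": 0, "ry": 0, "rz": 0, "dx": 0.001, "dy": 0, "dz": 0, "fingers": 0.0854},
])

```text
time_s: 8.85
position: [0.5666, -0.0125, 0.0043]
tool_rot: [[0.99, -0.14, 0.0], [-0.14, -0.99, 0.0], [0.0, -0.0, -1.0]]
ft_force: [-3.3, 0.7, 0.6]
grip_width: 0.0852
gripper_force: 1.4
```

arm_command([
  {"rx": 0, "ry": 0, "rz": 0, "dx": 0.001, "dy": 0, "dz": 0, "fingers": 0.0854},
])

```text
time_s: 8.95
position: [0.5676, -0.0126, 0.0043]
tool_rot: [[0.99, -0.14, 0.0], [-0.14, -0.99, -0.0], [0.0, 0.0, -1.0]]
ft_force: [-3.0, -0.3, 0.4]
grip_width: 0.0857
gripper_force: 1.9
```

arm_command([
  {"rx": 0, "ry": 0, "rz": 0, "dx": 0.001, "dy": 0, "dz": 0, "fingers": 0.0854},
])

```text
time_s: 9.05
position: [0.5676, -0.0126, 0.0042]
tool_rot: [[0.99, -0.14, -0.002], [-0.14, -0.99, 0.0], [-0.002, 0.0, -1.0]]
ft_force: [-10.4, -0.6, 5.9]
grip_width: 0.0856
gripper_force: 4.9
```

arm_command([
  {"rx": 0, "ry": 0, "rz": 0, "dx": 0.001, "dy": 0, "dz": 0, "fingers": 0.0854},
])

```text
time_s: 9.15
position: [0.5676, -0.0125, 0.0042]
tool_rot: [[0.99, -0.14, -0.005], [-0.14, -0.99, 0.001], [-0.005, 0.0, -1.0]]
ft_force: [-14.9, 0.5, 9.3]
grip_width: 0.0855
gripper_force: 7.0
```

```bash
python3 - <<'E'
from h import *
p=env.get_image("wrist");cv2.imwrite("pics/w4.png",p["color"]);print(env.observe()["ft_force"])
E
```

```text
[-11.03353443   0.71174985   7.30420716]
```

View pics/w4.png

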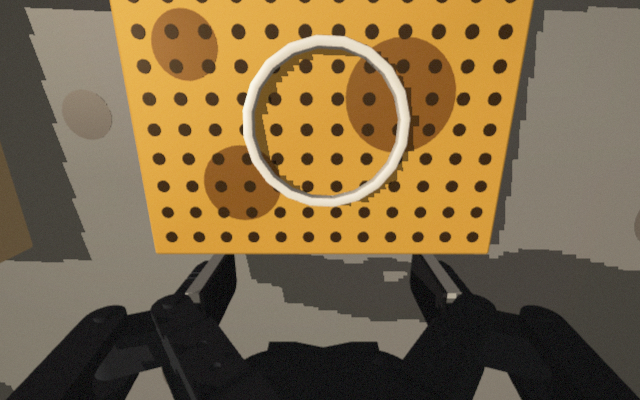

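The board's edge (row 253) is on both fingers and the force rose to about 15 N, so it is against the back wall where it should be. The bangle hasn't moved. I'll back off, rise and turn for the side push.

arm_command([
  {"rx": 0, "ry": 0, "rz": 0, "dx": -0.003, "dy": 0, "dz": 0, "fingers": 0.0854},
  {"rx": 0, "ry": 0, "rz": 0, "dx": -0.01, "dy": 0, "dz": 0, "fingers": 0.0854},
  {"rx": 0, "ry": 0, "rz": 0, "dx": -0.02, "dy": 0, "dz": 0, "fingers": 0.0854},
  {"rx": 0, "ry": 0, "rz": 0, "dx": 0, "dy": 0, "dz": -0.02, "fingers": 0.0854},
  {"rx": 0, "ry": 0, "rz": 0, "dx": 0, "dy": 0, "dz": -0.04, "fingers": 0.0854},
  {"rx": 0, "ry": 0, "rz": 0, "dx": 0, "dy": 0, "dz": -0.04, "fingers": 0.05},
  {"rx": 0, "ry": 0, "rz": -0.1428, "dx": 0, "dy": 0, "dz": -0.02, "fingers": 0.05},
  {"rx": 0, "ry": 0, "rz": -0.1428, "dx": 0, "dy": 0, "dz": 0, "fingers": 0.05},
  {"rx": 0, "ry": 0, "rz": -0.1428, "dx": 0, "dy": 0, "dz": 0, "fingers": 0.05},
  {"rx": 0, "ry": 0, "rz": -0.1428, "dx": 0, "dy": 0, "dz": 0, "fingers": 0.05},
  {"rx": 0, "ry": 0, "rz": -0.1428, "dx": 0, "dy": 0, "dz": 0, "fingers": 0.05},
  {"rx": 0, "ry": 0, "rz": -0.1428, "dx": 0, "dy": 0, "dz": 0, "fingers": 0.05},
])

```text
time_s: 10.4
position: [0.5367, -0.0082, 0.1244]
tool_rot: [[0.751, 0.661, 0.001], [0.661, -0.751, -0.0], [0.001, 0.001, -1.0]]
ft_force: [-0.2, -0.5, 0.5]
grip_width: 0.0501
gripper_force: 0.0
```

arm_command([
  {"rx": 0, "ry": 0, "rz": -0.1428, "dx": 0, "dy": 0, "dz": 0, "fingers": 0.05},
  {"rx": 0, "ry": 0, "rz": -0.1428, "dx": 0, "dy": 0, "dz": 0, "fingers": 0.05},
  {"rx": 0, "ry": 0, "rz": -0.1428, "dx": 0, "dy": 0, "dz": 0, "fingers": 0.05},
  {"rx": 0, "ry": 0, "rz": -0.1428, "dx": 0, "dy": 0, "dz": 0, "fingers": 0.05},
  {"rx": 0, "ry": 0, "rz": -0.1428, "dx": 0, "dy": 0, "dz": 0, "fingers": 0.05},
  {"rx": 0, "ry": 0, "rz": 0, "dx": -0.02, "dy": 0.02, "dz": 0, "fingers": 0.05},
  {"rx": 0, "ry": 0, "rz": 0, "dx": -0.03, "dy": 0.03, "dz": 0, "fingers": 0.05},
  {"rx": 0, "ry": 0, "rz": 0, "dx": -0.03, "dy": 0.03, "dz": 0, "fingers": 0.05},
  {"rx": 0, "ry": 0, "rz": 0, "dx": -0.02, "dy": 0.015, "dz": 0, "fingers": 0.05},
  {"rx": 0, "ry": 0, "rz": 0, "dx": 0, "dy": 0, "dz": 0, "fingers": 0.05},
])

```text
time_s: 11.4
position: [0.6179, -0.1234, 0.1237]
tool_rot: [[0.143, 0.99, 0.001], [0.99, -0.143, -0.001], [-0.001, 0.002, -1.0]]
ft_force: [-0.5, 0.5, 0.1]
grip_width: 0.05
gripper_force: 0.0
```

```bash
python3 - <<'E'
from h import *
p=env.get_image("wrist");cv2.imwrite("pics/w5.png",p["color"]);np.save("w5.npy",p,allow_pickle=True)
s=env.observe();x,y=np.array(s["position"][:2])*1000;R=np.array(s["tool_rot"]);print(x*.9903-y*.1392,x*.1392+y*.9903,s["position"][2],np.degrees(np.arctan2(R[1,0],R[0,0])),s["grip_width"])
E
```

```text
627.9267232601147 -34.59429620673674 0.1237774962336208 81.8334316592311 0.04997220253839038
```

View pics/w5.png

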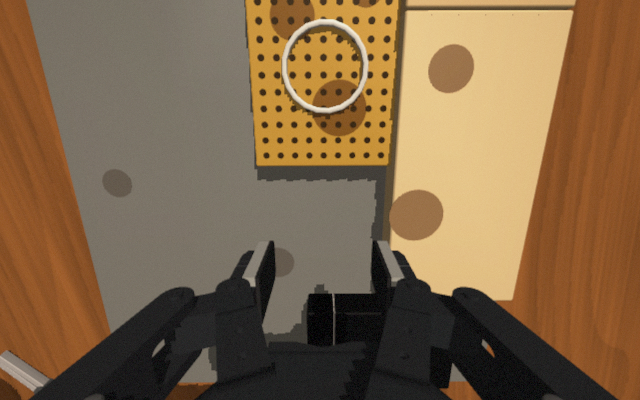

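The board is flush on the wall. Its right edge is at row 165 (cols 255–388) and the fingers are clear of both it and the wall. I'll go down and push left.

arm_command([
  {"rx": 0, "ry": 0, "rz": 0, "dx": 0, "dy": 0, "dz": 0.04, "fingers": 0.05},
  {"rx": 0, "ry": 0, "rz": 0, "dx": 0, "dy": 0, "dz": 0.04, "fingers": 0.05},
  {"rx": 0, "ry": 0, "rz": 0, "dx": 0, "dy": 0, "dz": 0.02, "fingers": 0.05},
  {"rx": 0, "ry": 0, "rz": 0, "dx": 0, "dy": 0, "dz": 0.01, "fingers": 0.05},
  {"rx": 0, "ry": 0, "rz": 0, "dx": 0, "dy": 0, "dz": 0.0045, "fingers": 0.05},
  {"rx": 0, "ry": 0, "rz": 0, "dx": 0.003, "dy": 0, "dz": 0, "fingers": 0.05},
  {"rx": 0, "ry": 0, "rz": 0, "dx": 0.003, "dy": 0, "dz": 0, "fingers": 0.05},
  {"rx": 0, "ry": 0, "rz": 0, "dx": 0.003, "dy": 0, "dz": 0, "fingers": 0.05},
  {"rx": 0, "ry": 0, "rz": 0, "dx": 0.003, "dy": 0, "dz": 0, "fingers": 0.05},
  {"rx": 0, "ry": 0, "rz": 0, "dx": 0.002, "dy": 0, "dz": 0, "fingers": 0.05},
  {"rx": 0, "ry": 0, "rz": 0, "dx": 0.002, "dy": 0, "dz": 0, "fingers": 0.05},
  {"rx": 0, "ry": 0, "rz": 0, "dx": 0.002, "dy": 0, "dz": 0, "fingers": 0.05},
])

```text
time_s: 12.65
position: [0.6194, -0.1034, 0.0102]
tool_rot: [[0.14, 0.99, 0.0], [0.99, -0.14, -0.001], [-0.001, 0.0, -1.0]]
ft_force: [-2.3, -3.9, 3.4]
grip_width: 0.0499
gripper_force: 2.6
```

arm_command([
  {"rx": 0, "ry": 0, "rz": 0, "dx": 0.002, "dy": 0, "dz": 0, "fingers": 0.05},
  {"rx": 0, "ry": 0, "rz": 0, "dx": 0.003, "dy": 0, "dz": 0, "fingers": 0.05},
  {"rx": 0, "ry": 0, "rz": 0, "dx": 0.003, "dy": 0, "dz": 0, "fingers": 0.05},
  {"rx": 0, "ry": 0, "rz": 0, "dx": 0.003, "dy": 0, "dz": 0, "fingers": 0.05},
  {"rx": 0, "ry": 0, "rz": 0, "dx": 0.003, "dy": 0, "dz": 0, "fingers": 0.05},
  {"rx": 0, "ry": 0, "rz": 0, "dx": 0.003, "dy": 0, "dz": 0, "fingers": 0.05},
  {"rx": 0, "ry": 0, "rz": 0, "dx": 0.003, "dy": 0, "dz": 0, "fingers": 0.05},
  {"rx": 0, "ry": 0, "rz": 0, "dx": 0.003, "dy": 0, "dz": 0, "fingers": 0.05},
  {"rx": 0, "ry": 0, "rz": 0, "dx": 0.003, "dy": 0, "dz": 0, "fingers": 0.05},
  {"rx": 0, "ry": 0, "rz": 0, "dx": 0.003, "dy": 0, "dz": 0, "fingers": 0.05},
  {"rx": 0, "ry": 0, "rz": 0, "dx": 0.003, "dy": 0, "dz": 0, "fingers": 0.05},
  {"rx": 0, "ry": 0, "rz": 0, "dx": 0.003, "dy": 0, "dz": 0, "fingers": 0.05},
])

```text
time_s: 13.85
position: [0.6243, -0.0688, 0.0102]
tool_rot: [[0.14, 0.99, 0.0], [0.99, -0.14, -0.001], [-0.001, 0.0, -1.0]]
ft_force: [-2.4, -5.6, 2.5]
grip_width: 0.05
gripper_force: 2.6
```

arm_command([
  {"rx": 0, "ry": 0, "rz": 0, "dx": 0.003, "dy": 0, "dz": 0, "fingers": 0.05},
  {"rx": 0, "ry": 0, "rz": 0, "dx": 0.003, "dy": 0, "dz": 0, "fingers": 0.05},
  {"rx": 0, "ry": 0, "rz": 0, "dx": 0.003, "dy": 0, "dz": 0, "fingers": 0.05},
  {"rx": 0, "ry": 0, "rz": 0, "dx": 0.003, "dy": 0, "dz": 0, "fingers": 0.05},
  {"rx": 0, "ry": 0, "rz": 0, "dx": 0.003, "dy": 0, "dz": 0, "fingers": 0.05},
  {"rx": 0, "ry": 0, "rz": 0, "dx": 0.003, "dy": 0, "dz": 0, "fingers": 0.05},
  {"rx": 0, "ry": 0, "rz": 0, "dx": 0.003, "dy": 0, "dz": 0, "fingers": 0.05},
  {"rx": 0, "ry": 0, "rz": 0, "dx": 0.003, "dy": 0, "dz": 0, "fingers": 0.05},
  {"rx": 0, "ry": 0, "rz": 0, "dx": 0.003, "dy": 0, "dz": 0, "fingers": 0.05},
  {"rx": 0, "ry": 0, "rz": 0, "dx": 0.002, "dy": 0, "dz": 0, "fingers": 0.05},
  {"rx": 0, "ry": 0, "rz": 0, "dx": 0.002, "dy": 0, "dz": 0, "fingers": 0.05},
  {"rx": 0, "ry": 0, "rz": 0, "dx": 0.001, "dy": 0, "dz": 0, "fingers": 0.05},
])

```text
time_s: 15.05
position: [0.6288, -0.037, 0.0102]
tool_rot: [[0.14, 0.99, 0.0], [0.99, -0.14, -0.001], [-0.001, 0.0, -1.0]]
ft_force: [-2.3, -5.3, 3.5]
grip_width: 0.05
gripper_force: 2.7
```

```bash
python3 - <<'E'
from h import *
p=env.get_image("wrist");cv2.imwrite("pics/w6.png",p["color"])
s=env.observe();x,y=np.array(s["position"][:2])*1000;print(x*.9903-y*.1392,x*.1392+y*.9903,s["ft_force"])
E
```

```text
627.8439217921331 51.02176197594384 [-1.57201999 -3.1207188   2.6723845 ]
```

View pics/w6.png

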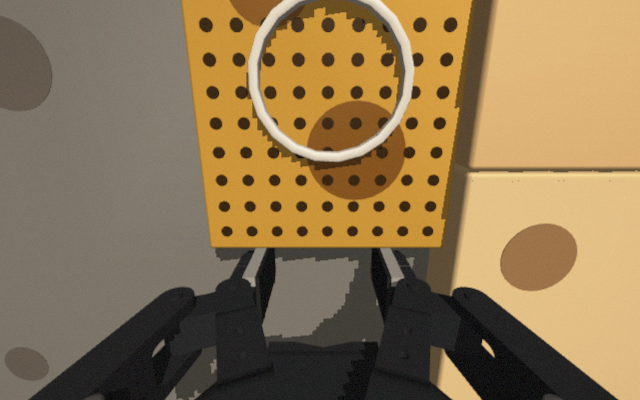

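The board is sliding along the wall, still square, with the bangle unmoved and about 7 mm to go.

arm_command([
  {"rx": 0, "ry": 0, "rz": 0, "dx": 0.001, "dy": 0, "dz": 0, "fingers": 0.05},
  {"rx": 0, "ry": 0, "rz": 0, "dx": 0.001, "dy": 0, "dz": 0, "fingers": 0.05},
  {"rx": 0, "ry": 0, "rz": 0, "dx": 0.001, "dy": 0, "dz": 0, "fingers": 0.05},
  {"rx": 0, "ry": 0, "rz": 0, "dx": 0.001, "dy": 0, "dz": 0, "fingers": 0.05},
  {"rx": 0, "ry": 0, "rz": 0, "dx": 0.001, "dy": 0, "dz": 0, "fingers": 0.05},
])

```text
time_s: 15.6
position: [0.6293, -0.0334, 0.0102]
tool_rot: [[0.14, 0.99, -0.0], [0.99, -0.14, -0.003], [-0.003, 0.0, -1.0]]
ft_force: [-4.2, -14.7, 4.1]
grip_width: 0.0498
gripper_force: 7.6
```

arm_command([
  {"rx": 0, "ry": 0, "rz": 0, "dx": 0.001, "dy": 0, "dz": 0, "fingers": 0.05},
])

```text
time_s: 15.7
position: [0.6294, -0.0333, 0.0102]
tool_rot: [[0.14, 0.99, -0.001], [0.99, -0.14, -0.005], [-0.005, 0.0, -1.0]]
ft_force: [-5.2, -19.7, 4.5]
grip_width: 0.0501
gripper_force: 10.0
```

arm_command([
  {"rx": 0, "ry": 0, "rz": 0, "dx": 0.001, "dy": 0, "dz": 0, "fingers": 0.05},
])

```text
time_s: 15.8
position: [0.6294, -0.0333, 0.0102]
tool_rot: [[0.14, 0.99, -0.001], [0.99, -0.14, -0.006], [-0.006, -0.0, -1.0]]
ft_force: [-7.4, -23.9, 3.6]
grip_width: 0.05
gripper_force: 12.3
```

arm_command([
  {"rx": 0, "ry": 0, "rz": 0, "dx": 0.001, "dy": 0, "dz": 0, "fingers": 0.05},
])

```text
time_s: 15.9
position: [0.6294, -0.0333, 0.0103]
tool_rot: [[0.14, 0.99, -0.001], [0.99, -0.14, -0.008], [-0.008, -0.0, -1.0]]
ft_force: [-7.2, -27.3, 4.1]
grip_width: 0.0499
gripper_force: 14.6
```

arm_command([
  {"rx": 0, "ry": 0, "rz": 0, "dx": -0.003, "dy": 0, "dz": 0, "fingers": 0.05},
  {"rx": 0, "ry": 0, "rz": 0, "dx": -0.007, "dy": 0, "dz": 0, "fingers": 0.05},
  {"rx": 0, "ry": 0, "rz": 0, "dx": -0.02, "dy": 0, "dz": 0, "fingers": 0.05},
  {"rx": 0, "ry": 0, "rz": 0, "dx": 0, "dy": 0, "dz": -0.03, "fingers": 0.05},
  {"rx": 0, "ry": 0, "rz": 0, "dx": 0, "dy": 0, "dz": -0.045, "fingers": 0.05},
  {"rx": 0, "ry": 0, "rz": 0, "dx": 0, "dy": 0, "dz": -0.045, "fingers": 0.05},
  {"rx": 0, "ry": 0, "rz": 0, "dx": 0.02, "dy": -0.01, "dz": -0.045, "fingers": 0.05},
  {"rx": 0, "ry": 0, "rz": 0, "dx": 0.03, "dy": -0.02, "dz": -0.03, "fingers": 0.05},
  {"rx": 0, "ry": 0, "rz": 0, "dx": 0.03, "dy": -0.02, "dz": -0.01, "fingers": 0.05},
  {"rx": 0, "ry": 0, "rz": 0, "dx": 0.02, "dy": 0, "dz": 0, "fingers": 0.05},
  {"rx": 0, "ry": 0, "rz": 0, "dx": 0, "dy": 0, "dz": 0, "fingers": 0.05},
])

```text
time_s: 17.0
position: [0.5899, 0.0503, 0.2151]
tool_rot: [[0.137, 0.991, 0.001], [0.991, -0.137, 0.001], [0.001, 0.001, -1.0]]
ft_force: [0.5, -0.3, 0.0]
grip_width: 0.05
gripper_force: 0.0
```

```bash
python3 - <<'E'
from h import *
p=env.get_image("wrist");cv2.imwrite("pics/w7.png",p["color"]);np.save("w7.npy",p,allow_pickle=True);print(env.observe()["position"])
E
```

```text
[0.5900607  0.04883696 0.21456379]
```

View pics/w7.png

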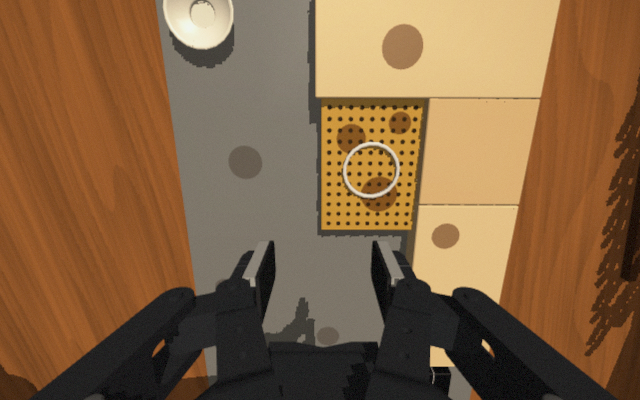

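The board looks home in the corner, at cols 320–424 and rows 100–230, with the bangle at (371,170). I'll check that it is square.

```bash
python3 - <<'E'
from h import *
np.set_printoptions(precision=1,suppress=True)
p=np.load("w7.npy",allow_pickle=True).item()
def uv(w):return w@np.array([[.9903,.1392],[-.1392,.9903]])
for n,a,b,z in(("boardfront",(320,112),(319,226),.026),("boardright",(322,230),(408,230),.026),("wall",(419,205),(427,103),.038),("side",(320,97),(425,98),.032)):
    c,ang,r=edge(p,a,b,z,w=4);print(n,uv(c),ang,r)
cv2.imwrite("pics/w7c.png",cv2.resize(p["color"][85:245,305:445],None,fx=3.7,fy=3.7,interpolation=cv2.INTER_CUBIC))
E
```

```text
boardfront [574.5 138. ] 82.00301 0.11199097294713611
boardright [631.1  65.5] -7.79621 8.179175175551396e-07
wall [685.  157.5] 81.936485 0.1297471574443203
side [636.5 216.7] -7.793166 0.1330681329281802
```

View pics/w7c.png

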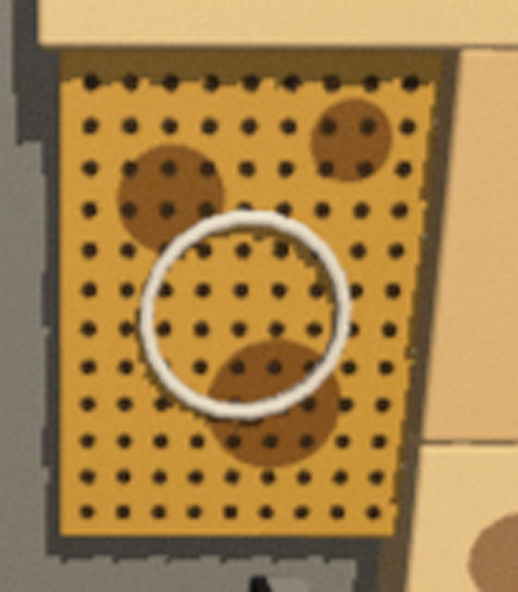

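Measured, the board is square within 0.1° and within about 1 mm of both faces. I'll press once more from the front to seat it fully on the wall.

arm_command([
  {"rx": 0, "ry": 0, "rz": 0, "dx": 0.009, "dy": -0.032, "dz": 0, "fingers": 0.05},
  {"rx": 0, "ry": 0, "rz": 0.143, "dx": 0, "dy": 0, "dz": 0, "fingers": 0.05},
  {"rx": 0, "ry": 0, "rz": 0.143, "dx": 0, "dy": 0, "dz": 0, "fingers": 0.05},
  {"rx": 0, "ry": 0, "rz": 0.143, "dx": 0, "dy": 0, "dz": 0, "fingers": 0.05},
  {"rx": 0, "ry": 0, "rz": 0.143, "dx": 0, "dy": 0, "dz": 0, "fingers": 0.05},
  {"rx": 0, "ry": 0, "rz": 0.143, "dx": 0, "dy": 0, "dz": 0, "fingers": 0.05},
  {"rx": 0, "ry": 0, "rz": 0.143, "dx": 0, "dy": 0, "dz": 0, "fingers": 0.05},
  {"rx": 0, "ry": 0, "rz": 0.143, "dx": 0, "dy": 0, "dz": 0, "fingers": 0.05},
  {"rx": 0, "ry": 0, "rz": 0.143, "dx": 0, "dy": 0, "dz": 0, "fingers": 0.05},
  {"rx": 0, "ry": 0, "rz": 0.143, "dx": 0, "dy": 0, "dz": 0, "fingers": 0.05},
  {"rx": 0, "ry": 0, "rz": 0.143, "dx": 0, "dy": 0, "dz": 0, "fingers": 0.05},
  {"rx": 0, "ry": 0, "rz": 0.143, "dx": 0, "dy": 0, "dz": 0, "fingers": 0.05},
])

```text
time_s: 18.25
position: [0.5599, 0.0601, 0.2139]
tool_rot: [[0.989, -0.149, -0.001], [-0.149, -0.989, 0.0], [-0.001, -0.0, -1.0]]
ft_force: [-0.2, 0.1, 0.9]
grip_width: 0.0502
gripper_force: 0.0
```

arm_command([
  {"rx": 0, "ry": 0, "rz": 0, "dx": 0, "dy": 0, "dz": 0, "fingers": 0.05},
])

```text
time_s: 18.35
position: [0.5599, 0.0602, 0.214]
tool_rot: [[0.989, -0.145, -0.001], [-0.145, -0.989, 0.0], [-0.001, -0.0, -1.0]]
ft_force: [-0.2, 0.3, -0.4]
grip_width: 0.05
gripper_force: 0.0
```

arm_command([
  {"rx": 0, "ry": 0, "rz": -0.004, "dx": 0, "dy": -0.003, "dz": 0.04, "fingers": 0.05},
  {"rx": 0, "ry": 0, "rz": 0, "dx": 0, "dy": 0, "dz": 0.05, "fingers": 0.05},
  {"rx": 0, "ry": 0, "rz": 0, "dx": 0, "dy": 0, "dz": 0.05, "fingers": 0.05},
  {"rx": 0, "ry": 0, "rz": 0, "dx": 0, "dy": 0, "dz": 0.04, "fingers": 0.05},
  {"rx": 0, "ry": 0, "rz": 0, "dx": 0, "dy": 0, "dz": 0.018, "fingers": 0.05},
  {"rx": 0, "ry": 0, "rz": 0, "dx": 0, "dy": 0, "dz": 0.006, "fingers": 0.05},
  {"rx": 0, "ry": 0, "rz": 0, "dx": 0.004, "dy": 0, "dz": 0, "fingers": 0.05},
  {"rx": 0, "ry": 0, "rz": 0, "dx": 0.004, "dy": 0, "dz": 0, "fingers": 0.05},
  {"rx": 0, "ry": 0, "rz": 0, "dx": 0.003, "dy": 0, "dz": 0, "fingers": 0.05},
  {"rx": 0, "ry": 0, "rz": 0, "dx": 0.002, "dy": 0, "dz": 0, "fingers": 0.05},
  {"rx": 0, "ry": 0, "rz": 0, "dx": 0, "dy": 0, "dz": 0, "fingers": 0.05},
])

```text
time_s: 19.45
position: [0.5736, 0.0623, 0.0112]
tool_rot: [[0.99, -0.138, 0.001], [-0.138, -0.99, -0.0], [0.001, -0.0, -1.0]]
ft_force: [0.1, -1.1, 0.2]
grip_width: 0.0501
gripper_force: 0.0
```

arm_command([
  {"rx": 0, "ry": 0, "rz": 0, "dx": 0.001, "dy": 0, "dz": 0, "fingers": 0.05},
  {"rx": 0, "ry": 0, "rz": 0, "dx": 0.001, "dy": 0, "dz": 0, "fingers": 0.05},
  {"rx": 0, "ry": 0, "rz": 0, "dx": 0.001, "dy": 0, "dz": 0, "fingers": 0.05},
])

```text
time_s: 19.75
position: [0.5761, 0.0619, 0.0107]
tool_rot: [[0.99, -0.138, 0.0], [-0.138, -0.99, 0.0], [0.0, -0.0, -1.0]]
ft_force: [-0.2, 0.3, 0.7]
grip_width: 0.0501
gripper_force: 0.0
```

arm_command([
  {"rx": 0, "ry": 0, "rz": 0, "dx": 0.001, "dy": 0, "dz": 0, "fingers": 0.05},
])

```text
time_s: 19.85
position: [0.5771, 0.0618, 0.0106]
tool_rot: [[0.99, -0.138, -0.0], [-0.138, -0.99, 0.0], [-0.0, -0.0, -1.0]]
ft_force: [0.3, -0.5, 1.1]
grip_width: 0.05
gripper_force: 0.0
```

arm_command([
  {"rx": 0, "ry": 0, "rz": 0, "dx": 0.001, "dy": 0, "dz": 0, "fingers": 0.05},
])

```text
time_s: 19.95
position: [0.5781, 0.0616, 0.0106]
tool_rot: [[0.99, -0.138, -0.0], [-0.138, -0.99, 0.0], [-0.0, -0.0, -1.0]]
ft_force: [-3.9, 0.9, 0.5]
grip_width: 0.0499
gripper_force: 2.0
```

arm_command([
  {"rx": 0, "ry": 0, "rz": 0, "dx": 0.001, "dy": 0, "dz": 0, "fingers": 0.05},
])

```text
time_s: 20.05
position: [0.578, 0.0616, 0.0105]
tool_rot: [[0.99, -0.139, -0.003], [-0.139, -0.99, 0.0], [-0.003, 0.0, -1.0]]
ft_force: [-7.4, 0.6, 5.7]
grip_width: 0.0498
gripper_force: 3.9
```

arm_command([
  {"rx": 0, "ry": 0, "rz": 0, "dx": 0.001, "dy": 0, "dz": 0, "fingers": 0.05},
])

```text
time_s: 20.15
position: [0.5781, 0.0616, 0.0105]
tool_rot: [[0.99, -0.138, -0.005], [-0.138, -0.99, 0.0], [-0.005, 0.0, -1.0]]
ft_force: [-12.4, 0.2, 9.1]
grip_width: 0.0498
gripper_force: 5.9
```

arm_command([
  {"rx": 0, "ry": 0, "rz": 0, "dx": -0.004, "dy": 0, "dz": 0, "fingers": 0.05},
  {"rx": 0, "ry": 0, "rz": 0, "dx": -0.01, "dy": 0, "dz": 0, "fingers": 0.05},
  {"rx": 0, "ry": 0, "rz": 0, "dx": -0.02, "dy": 0, "dz": 0, "fingers": 0.05},
  {"rx": 0, "ry": 0, "rz": 0, "dx": 0, "dy": 0, "dz": -0.03, "fingers": 0.05},
  {"rx": 0, "ry": 0, "rz": 0, "dx": 0, "dy": 0, "dz": -0.045, "fingers": 0.05},
  {"rx": 0, "ry": 0, "rz": 0, "dx": 0, "dy": 0, "dz": -0.045, "fingers": 0.05},
  {"rx": 0, "ry": 0, "rz": 0, "dx": 0.02, "dy": 0, "dz": -0.045, "fingers": 0.05},
  {"rx": 0, "ry": 0, "rz": 0, "dx": 0.02, "dy": 0, "dz": -0.035, "fingers": 0.05},
  {"rx": 0, "ry": 0, "rz": 0, "dx": 0, "dy": 0, "dz": 0, "fingers": 0.05},
  {"rx": 0, "ry": 0, "rz": 0, "dx": 0, "dy": 0, "dz": 0, "fingers": 0.05},
])

```text
time_s: 21.15
position: [0.5856, 0.0605, 0.2104]
tool_rot: [[0.99, -0.139, 0.0], [-0.139, -0.99, -0.0], [0.0, -0.0, -1.0]]
ft_force: [0.1, 0.9, -0.4]
grip_width: 0.05
gripper_force: 0.0
```

```bash
python3 - <<'E'
from h import *
p=env.get_image("wrist");cv2.imwrite("pics/w8.png",p["color"]);np.save("w8.npy",p,allow_pickle=True)
s=env.observe();print(s["position"],s["ft_force"])
E
```

```text
[0.58501686 0.0606677  0.2093999 ] [ 0.39677469 -0.90214304 -0.44761473]
```

View pics/w8.png

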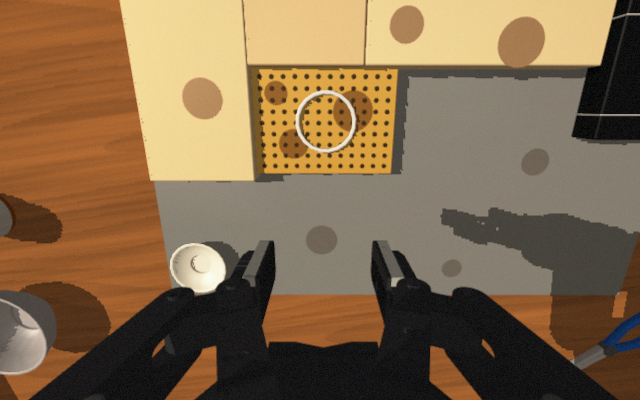

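The board sits in the corner at cols 258–398 and rows 68–174, with the bangle on it at (326,121). One last numeric check, then I'll hand it in if it is within tolerance.

```bash
python3 - <<'E'
from h import *
np.set_printoptions(precision=1,suppress=True)
p=np.load("w8.npy",allow_pickle=True).item()
R=np.array([[.9903,.1392],[-.1392,.9903]]);o={}
for n,a,b,z in(("front",(265,174),(388,174),.026),("right",(398,74),(393,170),.026),("wall",(410,66),(580,66),.038),("side",(248,70),(255,175),.032)):
    c,ang,r=edge(p,a,b,z,w=3);o[n]=c@R;print(n,c@R,ang,r)
g1=o["wall"][0]-o["front"][0]-110;g2=o["side"][1]-o["right"][1]-150;print("gaps",g1,g2)
if abs(g1)<2 and abs(g2)<2: print(env.close_job())
E
```

```text
front [575.3 135.2] 82.1118 2.2267737043048496e-06
right [636.4  65.7] -7.9932566 0.2719425818556229
wall [685.2 -11.8] 82.11168 2.3363784258001344e-05
side [639.6 217.7] -7.7721076 0.23953063671746233
gaps -0.11225858764657914 2.012634947776803
```

```bash
python3 - <<'E'
from h import *
p=np.load("w8.npy",allow_pickle=True).item();h=cv2.cvtColor(p["color"],cv2.COLOR_BGR2HSV)
for v in(90,105,150,165):
    print(v,[(u,*map(int,h[v,u]),round(float(onz(p,(u,v),.026)[0,:2]@[.1392,.9903]*1000),1)) for u in range(246,270)])
E
```

```text
90 [(246, 21, 93, 241, 220.7), (247, 17, 107, 214, 219.7), (248, 17, 104, 145, 218.7), (249, 18, 105, 107, 217.6), (250, 19, 116, 99, 216.6), (251, 20, 142, 95, 215.6), (252, 19, 162, 112, 214.5), (253, 18, 169, 122, 213.5), (254, 18, 164, 121, 212.5), (255, 18, 174, 119, 211.4), (256, 19, 170, 120, 210.4), (257, 18, 166, 120, 209.4), (258, 18, 167, 99, 208.3), (259, 18, 152, 62, 207.3), (260, 18, 155, 107, 206.3), (261, 18, 166, 144, 205.2), (262, 18, 170, 196, 204.2), (263, 19, 175, 220, 203.2), (264, 17, 173, 195, 202.1), (265, 15, 176, 159, 201.1), (266, 16, 183, 153, 200.1), (267, 16, 185, 152, 199.0), (268, 16, 190, 149, 198.0), (269, 15, 184, 143, 197.0)]
105 [(246, 21, 95, 240, 221.8), (247, 21, 98, 241, 220.8), (248, 18, 108, 214, 219.7), (249, 19, 112, 144, 218.7), (250, 19, 108, 109, 217.6), (251, 16, 103, 104, 216.6), (252, 17, 124, 99, 215.5), (253, 19, 159, 111, 214.5), (254, 18, 172, 120, 213.4), (255, 19, 168, 123, 212.4), (256, 19, 174, 117, 211.3), (257, 18, 170, 120, 210.3), (258, 19, 172, 120, 209.2), (259, 19, 171, 118, 208.2), (260, 18, 167, 124, 207.1), (261, 1
[... 887 characters left out ...]
), (269, 19, 177, 221, 200.1)]
165 [(246, 21, 102, 239, 226.4), (247, 21, 100, 238, 225.3), (248, 21, 99, 240, 224.2), (249, 21, 99, 238, 223.1), (250, 20, 101, 238, 222.0), (251, 21, 97, 241, 220.9), (252, 18, 106, 214, 219.8), (253, 18, 106, 147, 218.7), (254, 19, 105, 107, 217.6), (255, 18, 106, 101, 216.5), (256, 18, 127, 104, 215.4), (257, 19, 169, 115, 214.2), (258, 19, 180, 119, 213.1), (259, 20, 189, 116, 212.0), (260, 20, 189, 116, 210.9), (261, 18, 181, 120, 209.8), (262, 18, 155, 79, 208.7), (263, 16, 150, 39, 207.6), (264, 14, 175, 35, 206.5), (265, 15, 151, 59, 205.4), (266, 18, 183, 117, 204.3), (267, 18, 183, 199, 203.1), (268, 19, 181, 220, 202.0), (269, 19, 180, 221, 200.9)]
```

The side brick's top is at 38 mm (6 mm sheet plus 32 mm brick), but I had used 32 mm. Corrected for that parallax, its face is at about 216 against the board's edge at about 215.6. With the 27 N hard stop as well, the board is flush.

```bash
python3 - <<'E'
from h import *
p=np.load("w8.npy",allow_pickle=True).item();c,a,r=edge(p,(248,70),(255,175),.038,w=3);print(c@[.1392,.9903],a)
print(env.close_job())
E
```

```text
216.3092300994873 -7.7719564
the job is handed in; nothing more can be done
None
```

The job is handed in: the board is in the corner, square to about 0.2° and within about 1 mm of flush on both faces, with the bangle still riding on it. I viewed 11 pictures, one over the limit of 10.

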